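# Make up two food parcels as stacks of tins

## Robot

A 6-joint arm with a two-finger parallel gripper is mounted at the origin on the work surface. World frame = base frame: x ahead of the robot, y to its left, z up, the work surface at z = 0. Lengths are in m, angles in rad, forces in N, time in s.
With the tool pointing down it reaches from about 0.275 to 0.875 m from the base axis. Payload 12.5 kg.
Tool frame: the origin (TCP) lies on the centre line of the jaws, within the pads' length; the fingertips stand r.finger_overhang ahead of it and the grasp point (between the pads) lies 3 mm ahead of it (r.finger_overhang is the distance from the TCP to the fingertips, in m); z points along the fingers, y is the line along which they close (so a half turn about z gives the same grasp; the last joint's range is limited). The gripper opens to 85 mm and grips with 20 to 120 N. Pads are 22 mm wide; open, the fingers measure 114 mm over their backs; the gripper's body (76 mm by 85 mm) begins 54 mm behind the grasp point. The pads swing forward as they close: fully open they stand 13 mm farther back than shut.
Start: joints at [-1.399, 0.351, 1.652, -0, 1.139, -0.085], TCP at [0.14, -0.532, 0.253] pointing down, gripper open.
Joint ranges: [-2.75, 2.75], [-0.79, 2.1], [0.01, 2.65], [-1.57, 4.71], [0.07, 3.14], [-2.87, 2.87]. Speed limits (rad/s): [2.22, 2.22, 2.79, 3.14, 3.14, 3.14].

## Interface

Orientations are given as a unit quaternion [x, y, z, w].
In Python, from cell import r, optics gives the robot as it stands. The module is installed in compiled form; this text tells all that it offers. Calls block until the motion is done:
- r.move_to(position, orientation): joint-space move of the TCP to a pose.
- r.move_linear(position, rot=None, vel=0.15): straight line of the TCP; rot=None keeps the orientation; vel is the mean speed in m/s.
- r.set_joints(angles): joint-space move.
- r.set_gripper(opening, squeeze=None): opening from 0.0 (shut) to 1.0 (fully open); squeeze is the grip in N (None keeps the last); returns when the fingers have stopped.
- r.sleep(seconds).
- r.inverse_kinematics(position, orientation): joint angles nearest the present ones, or None.
- optics.get_image(name): name is "scene" or "side" or "wrist"; returns a dict with "pixels" (400x640x3 uint8, red, green, blue), "depth" (400x640 float32, m along the optical axis (not along the pixel's ray), 0 where there is no reading), "fx", "fy", "cx", "cy" (pixels), "camera_from_world" (4x4, takes a point from world to camera coordinates); the wrist camera has in their place "mount" (4x4, takes a point from camera to tool coordinates, whose origin is the TCP and whose axes are the flange's). Camera axes: x right, y down, z forward; pixel columns grow to the right and rows downward; lengths in m; the calibration is good to about 2 mm. A picture is of the moment at which its call begins: read the wrist's pose just before it.
A pose or a line that the arm cannot do raises r.PlanningError and nothing moves.
- r.hand_in(): hands the job in; it is judged then, once.
Readings, each from a call of its own:
- r.current_t(): time.
- r.current_q(): joint angles.
- r.current_qvel(): joint speeds.
- r.current_effort(): joint torques, N m.
- r.current_tool_pos(): TCP position.
- r.current_ee_rot(): TCP orientation.
- r.current_contact_force(): force on the tool from outside, world axes, zero at the start.
- r.current_torque(): the same for the moment, N m.
- r.current_opening(): opening from 0.0 (shut) to 1.0 (fully open).
- r.current_finger_force(): force on a finger pad.
Only numpy, scipy, OpenCV 4.12 (cv2) and the standard library are available. Lean on these libraries where they do the work, as an engineer would, in place of code of your own. Each camera call takes 0.05 s, during which the arm holds its last target. There are 200 camera calls.

## Task

Make up the two food parcels: in the middle of the square tray stack the tall soup tin first, the low round fish tin on it and the narrow paste tin on top, each centred on the one below. In the middle of the oblong tray lay the oblong sardine tin flat, its length along the tray's length, and stand the jam jar on the middle of it. Never tip any of these five over, and leave the spice shaker and the label roll where they stand.

Things in the scene. Friction and masses are not known exactly. Their poses are not given: they have to be found in the camera images.
- square_tray: Shallow square grey plastic tray fixed to the table, 150 x 150 mm, with a 4 mm thick floor and a lip 4 mm wide whose top is 10 mm above the table. Origin: centre of its underside, on the table; z up, x and y along its sides. Stands left or right of the work area.
- oblong_tray: Shallow oblong grey plastic tray fixed to the table, 140 mm along its x and 200 mm along its y (length), with a 4 mm thick floor and a lip 4 mm wide whose top is 10 mm above the table. Origin: centre of its underside, on the table; z up. Stands on the side that the square tray does not.
- soup_tin: Tall round soup tin, the widest of the round tins, upright, 68 mm in diameter and 80 mm high, steel ends and a paper label round its side, about 0.36 kg. Flat top and bottom. Origin: centre of its underside; z up along its axis.
- fish_tin: Low round fish tin of bare steel, flat, 60 mm in diameter and only 30 mm high, about 0.13 kg. Flat top and bottom. Origin: centre of its underside; z up along its axis.
- paste_tin: Narrow round tomato-paste tin with brass-lacquered ends and a plain white label, upright, 50 mm in diameter and 62 mm high, about 0.17 kg. Flat top and bottom. Origin: centre of its underside; z up along its axis.
- sardine_tin: Oblong flat sardine tin of bare metal with rounded corners, 104 mm long (its x), 60 mm wide (its y) and 24 mm high, about 0.15 kg. Flat top and bottom. Origin: centre of its underside; z up.
- jam_jar: Small round jam jar of amber glass with a white lid, upright, 56 mm in diameter and 66 mm high (takes a grip at any height of its straight side), about 0.22 kg. Origin: centre of its underside; z up along its axis.
- spice_shaker: Loose bystander: small spice shaker with a black cap, upright, 39 mm in diameter, 66 mm high. Origin: centre of its underside. To be left alone.
- label_roll: Loose bystander: small roll of paper labels standing on its flat face, 44 mm in diameter with a 24 mm hole, 30 mm high. Origin: centre of its underside. To be left alone.
Not all that is in view belongs to the job. What is shaped like the jam_jar but red or turquoise is not meant.

How it is judged:
At the end, for the whole second after the job is handed in: Soup and sardine tins rest on their tray floors within 15 mm of centre, sardine tin within 15 deg of the tray's length; fish on soup, paste on fish, jar on sardine tin, each within 12 mm of the centre below. All within 5 mm of proper height, upright within 0.1 rad, released and at rest (horizontal distance between soup_tin and square_tray below 0.015 m and z of soup_tin in the frame of square_tray between -0.001 and 0.009 m and horizontal distance between fish_tin and soup_tin below 0.012 m and z of fish_tin in the frame of soup_tin between 0.075 and 0.085 m and horizontal distance between paste_tin and fish_tin below 0.012 m and z of paste_tin in the frame of fish_tin between 0.025 and 0.035 m and horizontal distance between sardine_tin and oblong_tray below 0.015 m and z of sardine_tin in the frame of oblong_tray between -0.001 and 0.009 m and horizontal distance between jam_jar and sardine_tin below 0.012 m and z of jam_jar in the frame of sardine_tin between 0.019 and 0.029 m and angle between the x axis of sardine_tin and the y axis of oblong_tray, either way round below 0.26 rad and angle between each of soup_tin, fish_tin, paste_tin, sardine_tin, jam_jar's own z axis and vertical below 0.1 rad and linear speed of each of soup_tin, fish_tin, paste_tin, sardine_tin, jam_jar below 0.02 m/s); the robot touches nothing.
It fails at once if a tin or the jam jar to be stacked is tipped over (beyond 45 degrees) (angle between any of soup_tin, fish_tin, paste_tin, sardine_tin, jam_jar's own z axis and vertical above 0.785 rad).
It fails at once if the spice shaker or the label roll is moved by more than 20 mm or tipped beyond 0.5 rad (distance of any of spice_shaker, label_roll from where it was at the start of the episode above 0.02 m or angle between any of spice_shaker, label_roll's own z axis and vertical above 0.5 rad).
It also fails if it takes over 144 s, if anything falls off the work surface, if the arm or the gripper's body presses on something with over 40 N, if the wrist force passes 120 N, or if a joint passes its speed limit or range.

## Working session

There is one attempt and no reset: what is moved stays moved. The work goes in short steps, each a Python script; the robot and the scene stay as the last script left them, time stands still between calls to the robot, and variables do not carry over. Pictures are saved under pics/ and viewed, at most 14 in all, crops included, and the job is handed in when it is done.

```bash
mkdir -p pics; python3 - <<'E'
from cell import r, optics
import cv2,numpy as np
for n in("scene","side"):
    d=optics.get_image(n); cv2.imwrite(f"pics/{n}0.png",d["pixels"][:,:,::-1]); np.savez(f"{n}0.npz",**d)
    print(n,np.round(d["camera_from_world"],3).tolist(),d["fx"],d["cx"],d["cy"])
print(r.finger_overhang,r.current_ee_rot(),r.current_t())
E
```

```text
scene [[0.033, 0.999, 0.021, -0.008], [0.646, -0.005, -0.763, -0.332], [-0.763, 0.039, -0.646, 1.326], [0.0, 0.0, 0.0, 1.0]] 362.56613670303784 316.5875146537439 205.58639550203299
side [[0.942, -0.336, 0.018, -0.524], [-0.175, -0.536, -0.826, 0.143], [0.287, 0.775, -0.564, 0.821], [0.0, 0.0, 0.0, 1.0]] 387.8313194521147 317.71496415266864 193.97335882598284
0.022 [ 9.91769316e-01  1.28036560e-01 -2.44455362e-05 -5.12364996e-04] 0.1
```

View pics/scene0.png

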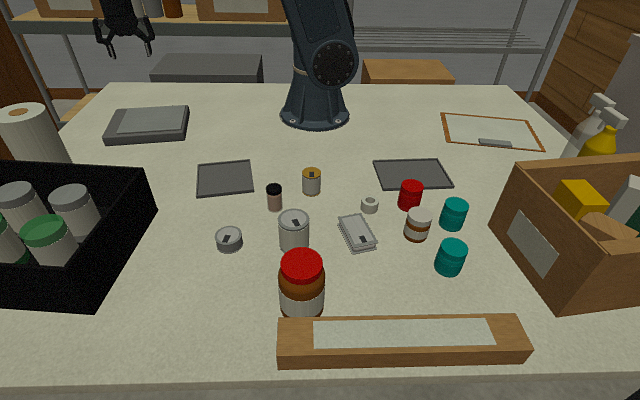

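View pics/side0.png

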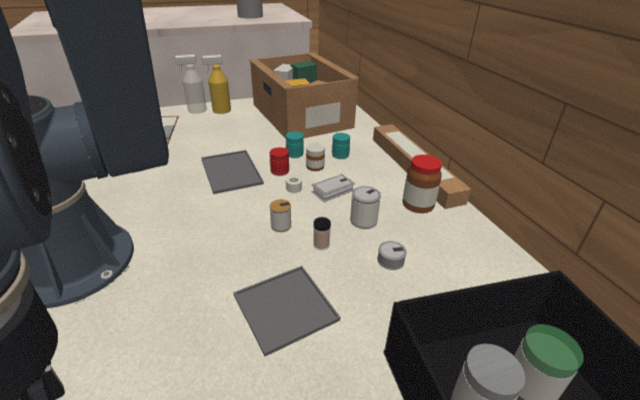

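Scene view, candidates by pixel:
- Soup tin (293,230), fish tin (229,239), paste tin (312,181), sardine tin (357,232).
- Jam jar: the amber one with a white lid at (417,224). Its look-alikes are red (410,195), turquoise (454,214) and (450,257), and the large jar (302,285).
- Bystanders: shaker (274,197) and roll (370,205).
- Trays: square (226,178), oblong (413,174).

Next I measure these and check them in one close crop.

```bash
cat > h.py <<'E'
import numpy as np,cv2
def world(d,T=None):
    z=d["depth"]; v,u=np.mgrid[:400,:640]
    P=np.stack([(u-d["cx"])/d["fx"]*z,(v-d["cy"])/d["fy"]*z,z,np.ones_like(z)],-1)
    T=np.linalg.inv(d["camera_from_world"]) if T is None else T
    W=(P@T.T)[...,:3]; W[z==0]=np.nan
    return W
def top(W,xy,rad,h,tol=.006):
    m=(np.abs(W[...,2]-h)<tol)&(np.hypot(W[...,0]-xy[0],W[...,1]-xy[1])<rad)
    p=W[m]
    if len(p)<8: return None
    (c,s,a)=cv2.minAreaRect(p[:,:2].astype(np.float32))
    cc,rr=cv2.minEnclosingCircle(p[:,:2].astype(np.float32))
    return np.round(c,4),np.round(s,3),round(a,1),np.round(cc,4),round(rr,4),len(p),round(float(np.median(p[:,2])),4)
E
python3 - <<'E'
from h import *
S={k:np.load(k+"0.npz") for k in("scene","side")}
pix={"scene":dict(soup=(293,217,.08,.05),fish=(229,234,.03,.045),paste=(312,173,.062,.04),sard=(357,230,.024,.07),jam=(418,214,.066,.035),spice=(274,188,.066,.03),roll=(370,200,.03,.03),red=(410,185,.066,.035),turq=(454,204,.066,.035),sq=(226,178,.004,.12),ob=(413,174,.004,.14)),
"side":dict(soup=(366,194,.08,.05),fish=(392,249,.03,.045),paste=(281,206,.062,.04),sard=(333,186,.024,.07),jam=(316,150,.066,.035),spice=(322,223,.066,.03),roll=(293,182,.03,.03),sq=(286,308,.004,.12),ob=(231,171,.004,.14))}
for k in S:
    W=world(S[k])
    for n,(u,v,h,rad) in pix[k].items():
        w=np.nanmedian(W[v-2:v+3,u-2:u+3].reshape(-1,3),0)
        print(k,n,np.round(w,3),top(W,w[:2],rad,h,.003 if n in("sq","ob") else .006))
    if k=="scene":
        for n in("sq","ob"):   # dark-colour mask for trays
            u,v=pix[k][n][:2]; im=S[k]["pixels"].astype(int)
            m=((im.max(2)<115)).astype(np.uint8); _,l=cv2.connectedComponents(m); q=W[(l==l[v,u])]; q=q[np.abs(q[:,2])<.02]
            print(n,cv2.minAreaRect(q[:,:2].astype(np.float32)),len(q))
im=S["scene"]["pixels"][145:285,190:480,::-1]
cv2.imwrite("pics/crop0.png",cv2.resize(im,None,fx=2.7,fy=2.7,interpolation=cv2.INTER_CUBIC))
E
```

```text
scene soup [ 0.648 -0.066  0.082] (array([ 0.6515, -0.0663]), array([0.064, 0.068]), 89.3, array([ 0.6514, -0.0655]), 0.035, 593, 0.0818)
scene fish [ 0.647 -0.209  0.032] (array([ 0.6493, -0.2111]), array([0.058, 0.059]), 85.3, array([ 0.6484, -0.2118]), 0.0304, 449, 0.0318)
scene paste [ 0.46  -0.021  0.064] (array([ 0.4541, -0.0233]), array([0.049, 0.048]), 16.3, array([ 0.4543, -0.0221]), 0.0262, 204, 0.0639)
scene sard [0.631 0.079 0.026] (array([0.6267, 0.0788]), array([0.106, 0.06 ]), 14.8, array([0.6279, 0.079 ]), 0.0579, 864, 0.0259)
scene jam [0.625 0.214 0.067] (array([0.6241, 0.2179]), array([0.053, 0.055]), 62.0, array([0.6241, 0.218 ]), 0.0285, 363, 0.0673)
scene spice [ 0.527 -0.114  0.068] (array([ 0.525 , -0.1157]), array([0.037, 0.036]), 2.7, array([ 0.5236, -0.1165]), 0.0201, 159, 0.0674)
scene roll [0.517 0.126 0.021] (array([0.5278, 0.1223]), array([0.043, 0.036]), 84.6, array([0.529 , 0.1223]), 0.0219, 125, 0.0313)
scene red [0.517 0.22  0.068] (array([0.5165, 0.2252]), array([0.055, 0.054]), 5.2, array([0.5158, 0.2259]), 0.0292, 278, 0.0675)
scene turq [0.59  0
[... 1109 characters left out ...]
([0.6261, 0.0763]), 0.0589, 514, 0.0252)
side jam [0.622 0.196 0.067] (array([0.6221, 0.2105]), array([0.037, 0.052]), 83.1, array([0.6225, 0.2125]), 0.0264, 128, 0.0668)
side spice [ 0.521 -0.123  0.067] (array([ 0.5226, -0.1171]), array([0.039, 0.036]), 22.2, array([ 0.5228, -0.1153]), 0.0216, 192, 0.0667)
side roll [0.526 0.108 0.028] (array([0.5287, 0.1184]), array([0.037, 0.04 ]), 66.1, array([0.5283, 0.1188]), 0.0213, 105, 0.0299)
side sq [ 0.398 -0.267  0.005] (array([ 0.3973, -0.2672]), array([0.237, 0.239]), 33.2, array([ 0.3976, -0.2674]), 0.12, 6615, 0.0041)
side ob [0.381 0.261 0.005] (array([0.3743, 0.2604]), array([0.265, 0.277]), 0.3, array([0.381, 0.261]), 0.14, 2374, 0.0041)
```

View pics/crop0.png

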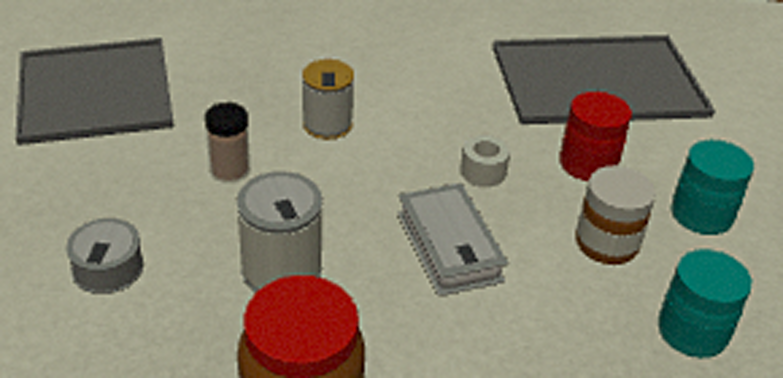

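The crop confirms it: the white-lidded amber jar is at crop (617,215), clear of the red and turquoise ones, and all measured heights and sizes agree with those given. I'll refine the trays, then pick the soup tin.

```bash
cat >> h.py <<'E'
Q=lambda a:[float(np.cos(a/2)),float(np.sin(a/2)),0.,0.]
def pick(r,xy,a,g,squeeze=45,high=.24):
    r.set_gripper(1.0,squeeze)
    r.move_to([*xy,high],Q(a)); r.move_linear([*xy,g],vel=.12)
    r.set_gripper(0.0,squeeze)
    print("grip",r.current_opening(),r.current_finger_force(),r.current_tool_pos())
    r.move_linear([*xy,high],vel=.15)
    print("lift",r.current_opening(),r.current_finger_force(),r.current_contact_force(),r.current_t())
def place(r,xy,a,z,high=.28,clear=.05):
    r.move_to([*xy,high],Q(a)); r.move_linear([*xy,z+.03],vel=.15); r.move_linear([*xy,z],vel=.04)
    print("down",r.current_contact_force(),r.current_tool_pos())
    r.set_gripper(1.0); r.move_linear([*xy,high],vel=.15)
    print("t",r.current_t())
E
python3 - <<'E'
from h import *
for k,ps in dict(scene=((226,178),(400,170)),side=((286,308),(231,171))).items():
    d=np.load(k+"0.npz"); W=world(d); im=d["pixels"].astype(int)
    for u,v in ps:
        m=((im.max(2)<125)&(np.ptp(im,axis=2)<25)&(W[...,2]<.016)).astype(np.uint8)
        m=cv2.morphologyEx(m,cv2.MORPH_OPEN,np.ones((3,3)))
        _,l=cv2.connectedComponents(m); q=W[(l==l[v,u])]
        print(k,cv2.minAreaRect(q[:,:2].astype(np.float32)),len(q))
    if k=="scene": print("bigjar",np.round(np.nanmedian(W[260:268,295:308].reshape(-1,3),0),3))
from cell import r
pick(r,(.651,-.0665),0,.055)
E
```

```text
scene ((0.3988634943962097, -0.2620943486690521), (0.15542450547218323, 0.14926397800445557), 10.280623435974121) 1893
scene ((0.3801756799221039, 0.26612207293510437), (0.1451992690563202, 0.20050048828125), 3.0865890979766846) 1944
bigjar [ 0.821 -0.049  0.131]
side ((0.3967878818511963, -0.26298728585243225), (0.14945603907108307, 0.14978232979774475), 10.207467079162598) 5375
side ((0.37972524762153625, 0.26719930768013), (0.13810211420059204, 0.2056586593389511), 2.8709230422973633) 1788
grip 0.7861474279292505 50.37680268287659 [ 0.65129889 -0.06649504  0.05580258]
lift 0.781822211640078 51.50651156902313 [-0.22080214 -0.5846368  -5.54630744] 6.1583
```

```bash
python3 - <<'E'
from h import *
from cell import r,optics
place(r,(.3975,-.2625),0,.060)
d=optics.get_image("scene"); W=world(d); print(top(W,(.3975,-.2625),.055,.084))
d=optics.get_image("side"); W=world(d); print(top(W,(.3975,-.2625),.055,.084))
cv2.imwrite("pics/side1.png",d["pixels"][:,:,::-1])
pick(r,(.648,-.212),0,.026)
E
```

```text
down [ 1.66459807  0.13400309 -5.30895272] [ 0.39754938 -0.26253498  0.05989438]
t 11.6417
(array([ 0.4004, -0.262 ]), array([0.066, 0.065]), 82.8, array([ 0.3989, -0.2644]), 0.0364, 333, 0.086)
(array([ 0.3978, -0.2632]), array([0.067, 0.067]), 74.4, array([ 0.3982, -0.2627]), 0.0347, 916, 0.0849)
grip 0.6841534791452072 48.68267834186554 [ 0.64832848 -0.21214028  0.02669554]
lift 0.6857418356420781 48.317506313323975 [ 0.45561051  0.54152316 -0.31835716] 16.8417
```

View pics/side1.png

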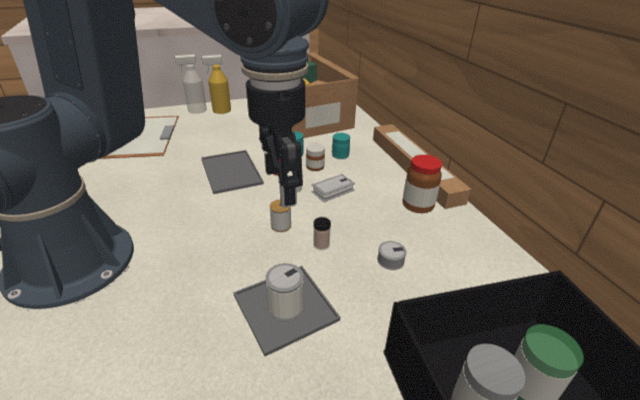

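Soup tin stands upright in the middle of the square tray (284,290). Fish tin is held, since the opening of 0.686 gives about 58 mm; next it goes on the soup tin.

```bash
python3 - <<'E'
from h import *
from cell import r,optics
place(r,(.398,-.2628),0,.084+.0265+.0015)
d=optics.get_image("side"); W=world(d); print(top(W,(.398,-.263),.055,.114))
pick(r,(.4535,-.0232),0,.040,high=.28)
d=optics.get_image("side");cv2.imwrite("pics/side2.png",d["pixels"][:,:,::-1])
E
```

```text
down [-0.31781804  0.84595493 -1.2557202 ] [ 0.39810567 -0.26287858  0.11212645]
t 21.475
(array([ 0.3977, -0.2632]), array([0.06 , 0.057]), 72.5, array([ 0.3983, -0.263 ]), 0.0307, 737, 0.1148)
grip 0.5767647571127519 45.76201558113098 [ 0.45360475 -0.0232185   0.04035804]
lift 0.5819908237551181 46.658297181129456 [ 0.25278671  0.70853974 -0.82960994] 27.0333
```

View pics/side2.png

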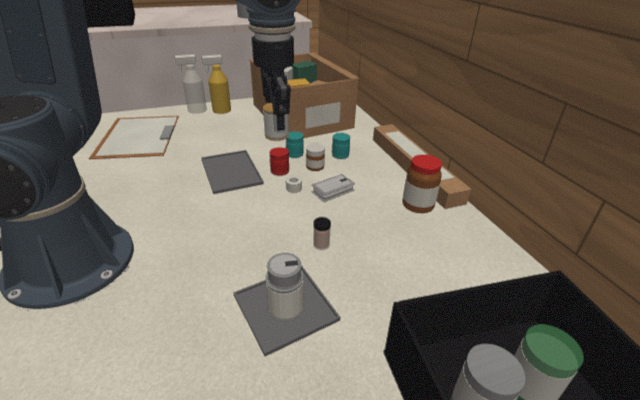

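Fish tin sits squarely on the soup tin (284,270). Paste tin is held at (275,122). I'll place it, then move the sardine tin.

```bash
python3 - <<'E'
from h import *
from cell import r,optics
place(r,(.398,-.263),0,.114+.0403+.0015,high=.30)
d=optics.get_image("side"); W=world(d); print(top(W,(.398,-.263),.05,.176))
pick(r,(.6267,.0785),np.radians(14.6),.026,high=.28)
d=optics.get_image("side");cv2.imwrite("pics/side3.png",d["pixels"][:,:,::-1])
E
```

```text
down [ 0.10090447 -0.63903775 -1.54955524] [ 0.39809363 -0.26307784  0.15593807]
t 31.4333
(array([ 0.398, -0.263]), array([0.05 , 0.049]), 56.8, array([ 0.3981, -0.2633]), 0.0259, 538, 0.1768)
grip 0.6886817510451763 49.101635813713074 [0.62697398 0.07850807 0.02651233]
lift 0.6894132486487496 48.46708953380585 [-0.16616037 -0.01453692 -1.6968443 ] 37.7
```

View pics/side3.png

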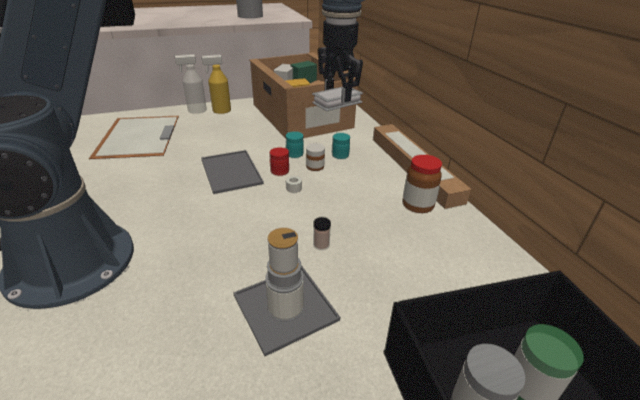

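All three tins stand stacked on the square tray (284,270), and the sardine tin is held level at (337,97). Now I place it in the oblong tray.

```bash
python3 - <<'E'
from h import *
from cell import r,optics
place(r,(.380,.2667),np.radians(93),.0265+.004+.001)
for n in("scene","side"):
    d=optics.get_image(n); W=world(d); print(top(W,(.38,.2667),.08,.028)); print(top(W,(.623,.217),.045,.066))
pick(r,(.6235,.2165),0,.045)
d=optics.get_image("side");cv2.imwrite("pics/side4.png",d["pixels"][:,:,::-1])
E
```

```text
down [-0.26922733 -0.4922186  -1.15779726] [0.38009911 0.26675526 0.03160619]
t 43.6333
(array([0.3804, 0.2657]), array([0.065, 0.105]), 1.5, array([0.3815, 0.267 ]), 0.0581, 500, 0.0301)
(array([0.6241, 0.2177]), array([0.053, 0.056]), 68.8, array([0.6236, 0.2186]), 0.0293, 359, 0.0675)
(array([0.3802, 0.2666]), array([0.059, 0.106]), 3.3, array([0.3823, 0.2671]), 0.059, 405, 0.0292)
(array([0.6235, 0.2157]), array([0.054, 0.053]), 71.8, array([0.6248, 0.2171]), 0.0293, 169, 0.0665)
grip 0.6478206537185263 47.58577287197113 [0.62385332 0.21663849 0.0456221 ]
lift 0.6442560963110467 47.73800253868103 [ 0.62189232  0.31915711 -2.48599394] 48.8083
```

View pics/side4.png

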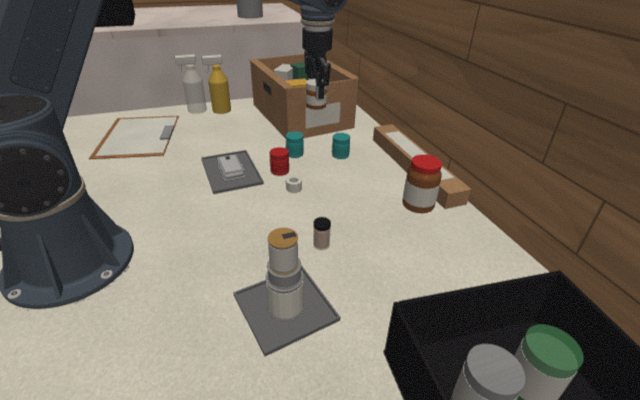

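Sardine tin lies flat and centred in the oblong tray (232,166), and the jam jar is held at (315,95). I'll place it and check.

```bash
python3 - <<'E'
from h import *
from cell import r,optics
place(r,(.3803,.2665),0,.0455+.028+.0015)
r.move_to([.45,.02,.40],Q(0)); r.sleep(1)
for n in("scene","side"):
    d=optics.get_image(n); W=world(d)
    print(top(W,(.38,.2665),.05,.094),top(W,(.398,-.263),.05,.176),top(W,(.524,-.116),.03,.066),top(W,(.528,.12),.03,.03))
    cv2.imwrite(f"pics/{n}5.png",d["pixels"][:,:,::-1])
print(r.current_t())
E
```

```text
down [-0.15604384 -0.82768713 -1.96034568] [0.38039266 0.26656099 0.07512024]
t 54.0
(array([0.3818, 0.265 ]), array([0.053, 0.055]), 1.1, array([0.3806, 0.2665]), 0.0295, 213, 0.0956) (array([ 0.3983, -0.2633]), array([0.05 , 0.048]), 7.5, array([ 0.3985, -0.2633]), 0.0262, 207, 0.1778) (array([ 0.5244, -0.116 ]), array([0.036, 0.037]), 68.9, array([ 0.524 , -0.1159]), 0.0195, 157, 0.0674) (array([0.5305, 0.1222]), array([0.042, 0.043]), 68.6, array([0.5301, 0.1222]), 0.0231, 164, 0.031)
(array([0.3819, 0.2658]), array([0.056, 0.054]), 40.1, array([0.3815, 0.2662]), 0.0305, 183, 0.0946) (array([ 0.3977, -0.2639]), array([0.049, 0.049]), 45.8, array([ 0.3968, -0.2631]), 0.0261, 540, 0.1769) (array([ 0.5221, -0.1179]), array([0.038, 0.039]), 28.6, array([ 0.5229, -0.1164]), 0.0212, 194, 0.0665) (array([0.5297, 0.1226]), array([0.046, 0.041]), 74.1, array([0.5282, 0.123 ]), 0.0231, 122, 0.03)
56.1917
```

View pics/scene5.png

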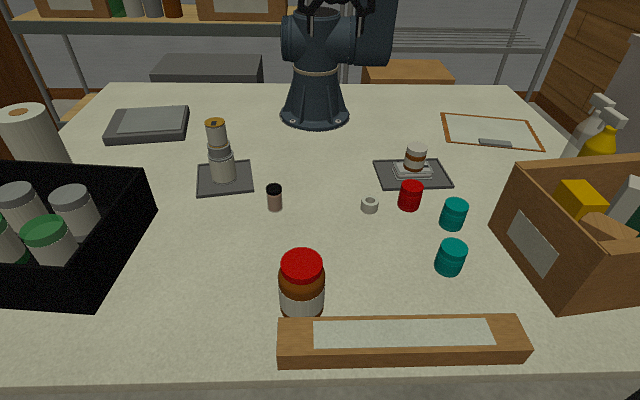

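Both stacks stand centred, at (220,155) and (415,160), with the shaker (274,197) and roll (370,205) unmoved. Handing in.

```bash
python3 -c "
from cell import r
print(r.hand_in())"
```

```text
the job is handed in; nothing more can be done
None
```

I made up both parcels and handed the job in at about 56 s; in the final pictures both stacks stood upright and centred to within about 2 mm and the shaker and roll had not moved, though the hand-in returned no verdict.

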